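Tip a slide carton back and load it on a slip plate

ROBOT

A 6-joint arm with a two-finger parallel gripper is mounted at the origin on a cart in front of the work surface, level with it; the furniture and walls round the work are solid. World frame = base frame: x ahead of the robot, y to its left, z up, the work surface at z = 0. Lengths are in m, angles in rad, forces in N, time in s.
With the tool pointing down it reaches from about 0.35 to 0.975 m from the base axis. Payload 17.4 kg.
Tool frame: the origin (TCP) lies midway between the tips of the shut fingers; the grasp point (between the pads) lies 19 mm behind it; z points along the fingers, y is the line along which they close (so a half turn about z gives the same grasp; the last joint's range is limited). The gripper opens to 85 mm and grips with 20 to 120 N. Pads are 22 mm wide; open, the fingers measure 114 mm over their backs; the gripper's body (76 mm by 85 mm) begins 54 mm behind the grasp point. The pads swing forward as they close: fully open they stand 13 mm farther back than shut.
Start: joints at [1.29, 0.116, 1.442, -0, 1.584, -0.038], TCP at [0.162, 0.655, 0.231] pointing down, gripper open.
Joint ranges: [-2.83, 2.83], [-0.83, 2.19], [0.07, 2.5], [-1.14, 4.28], [0.01, 3], [-2.97, 2.97]. Speed limits (rad/s): [1.89, 1.89, 2.22, 3.14, 3.14, 3.14].

INTERFACE

Orientations are given as a rotation vector (axis times angle).
In Python, from bench import ctrl gives the robot as it stands. The module is installed in compiled form; this text tells all that it offers. Calls block until the motion is done:
- ctrl.movep(position, orientation): joint-space move of the TCP to a pose.
- ctrl.move_straight(position, feed=0.15, rot=None, stop_force=None): straight line of the TCP; rot=None keeps the orientation; feed is the mean speed in m/s. With stop_force (N) it stops when the force on the tool has changed by that much, and returns True; else False.
- ctrl.movej(angles): joint-space move.
- ctrl.move_gripper(opening, grip_force=None): opening from 0.0 (shut) to 1.0 (fully open); grip_force is the grip in N (None keeps the last); returns when the fingers have stopped.
- ctrl.hold(seconds).
- ctrl.solve_ik(position, orientation): joint angles nearest the present ones, or None.
- ctrl.sense(): the state.
- ctrl.grab_frame(name): name is "side" or "top" or "wrist"; returns (picture, depth): 420x560x3 uint8, red, green, blue; 420x560 float32, m along the optical axis (not along the pixel's ray), 0 where there is no reading.
- ctrl.camera_info(name): a dict with "fovy" (degrees; the focal length in pixels is half the picture's height over the tangent of half this angle, whatever the lens; pixels are square), "cx", "cy" (the principal point, pixels), "R" (3x3) and "t" (3): a world point X has camera coordinates R X + t. Camera axes: x right, y down, z forward; pixel columns grow to the right and rows downward; lengths in m; the calibration is good to about 2 mm. A picture is of the moment at which its call begins: read the wrist's pose just before it. camera_info takes no time and is no camera call; for the wrist camera it gives the pose at the moment of the call.
A pose or a line that the arm cannot do raises ctrl.Unreachable and nothing moves.
- ctrl.job_done(): hands the job in; it is judged then, once.
The state is a dict: "clock": time; "joint_positions": joint angles; "qvel": joint speeds; "joint_efforts": joint torques, N m; "tool_pos": TCP position; "orientation": TCP orientation; "wrist_force": force on the tool from outside, world axes, zero at the start; "ft_torque": the same for the moment, N m; "width": opening from 0.0 (shut) to 1.0 (fully open); "finger_force": force on a finger pad.
Only numpy, scipy, OpenCV 4.12 (cv2) and the standard library are available. Lean on these libraries where they do the work, as an engineer would, in place of code of your own. Each camera call takes 0.05 s, during which the arm holds its last target. There are 200 camera calls.

TASK

The tall carton is full of glass slides and its bottom is only folded shut, so it must not be lifted: tip it back on its rear bottom edge until it leans by itself on the bar of the box stop behind it, then slide the slip plate well under its raised front. Bring the carton gently down, without letting it fall, to stand flat on the plate between the side lips, and draw the plate with the carton about 8 cm away from the stop. Leave the other things on the counter where they are.

Things in the scene. Friction and masses are not known exactly. Their poses are not given: they have to be found in the camera images.
- carton_center (a point): Centre (half-way up) of the tall closed brown carton, 60 mm deep (x) x 120 wide (y) x 165 high (z), 0.5 to 0.9 kg, evenly filled, standing loose in front of the box stop. x points from its front to its rear, towards the stop, level at the start; z to its top. It balances on its rear bottom edge at 0.35 rad of tilt; tipped farther, it leans on the stop's bar by itself at 0.42 to 0.53 rad.
- carton_rear_edge (a point): Middle of the carton's rear bottom edge, on which it tips; axes as carton_center, which lies 30 mm ahead (-x) and 82.5 mm above it. Starts 44 to 52 mm ahead of the middle of the stop's bar.
- carton: The same carton; origin at the centre of its underside, axes as carton_center.
- stop_bar (a point): Middle of the level top bar (12 mm round steel, 124 mm long along y, centre 80 mm above the counter) of the box stop: a bent-tube hoop on a 10 mm thick grey steel foot, 150 mm wide, that reaches from 6 mm ahead of the bar to 98 mm behind it. It does not move. x points level from the carton's side to the rear, y along the bar.
- plate_handle (a point): Middle of the slip plate's handle: a dark 12 mm round bar 56 mm above the counter, straight for 56 mm along x (bow 80 mm long), to be gripped across it, along y. x points along the plate to its blade end, level; z up. The bow's foot nearest the blade end stands 70 mm from that end; the carton stands on the bare sheet between.
- plate_edge (a point): Middle of the edge of the slip plate's blade end, on its underside; axes as plate_handle, 110 mm ahead (+x) of the handle's middle.
- slip_plate: The slip plate: bare metal sheet 160 mm long (x) x 142 wide (y) x 3 thick, 0.35 kg, lying loose, with lips 8 mm high and 3 mm thick along both long sides (136 mm clear between them) and flat open ends. Origin at the centre of its underside, 80 mm behind the blade edge, 30 mm ahead of the handle's middle; axes as plate_handle.
- slide_carton: Bystander: small open red carton of slides, 58 x 82 x 38 mm; origin at the centre of its underside.
- sample_cup: Bystander: round cup with a lid, 48 mm across, 66 mm high; origin at the centre of its underside.
- brown_bottle: Bystander: small brown bottle with a black cap, 42 mm across, 88 mm high; origin at the centre of its underside.

How it is judged:
By the outcome, as a careful person would: the job done as asked, in the order asked, and still so for the second after the job is handed in, with the robot touching nothing.
It also fails if it takes over 72 s, if anything falls off the work surface, if the arm or the gripper's body presses on something with over 40 N, if the wrist force passes 120 N, or if a joint passes its speed limit or range.

## Working session

There is one attempt and no reset: what is moved stays moved. The work goes in short steps, each a Python script; the robot and the scene stay as the last script left them, time stands still between calls to the robot, and variables do not carry over. Pictures are saved under pics/ and viewed, at most 14 in all, crops included, and the job is handed in when it is done.

```bash
mkdir -p pics
cat > h.py <<'E'
import numpy as np, cv2
from scipy.spatial.transform import Rotation as Rn
from bench import ctrl
def grab(n):
    c=ctrl.camera_info(n); im,d=ctrl.grab_frame(n); return c,im,d
def cloud(c,d):
    h,w=d.shape; f=h/2/np.tan(np.radians(c["fovy"])/2)
    u,v=np.meshgrid(np.arange(w),np.arange(h))
    P=np.stack([(u-c["cx"])/f*d,(v-c["cy"])/f*d,d],-1)
    X=(P-np.array(c["t"]))@np.array(c["R"]); X[d<=0]=np.nan; return X
def save(n,im): cv2.imwrite("pics/"+n,im[:,:,::-1])
E
python3 - <<'E'
from h import *
for n in("side","top"):
    c,im,d=grab(n); save(n+"0.png",im); np.savez(n+"0.npz",X=cloud(c,d),im=im)
    print(n,c,(d>0).mean())
print(ctrl.sense())
E
```

```text
side {'fovy': 44.615402694477915, 'cx': 273.7118986432044, 'cy': 208.8020139435322, 'R': array([[-0.96003412, -0.27931542,  0.01781547],
       [-0.22853126,  0.74555369, -0.62603766],
       [ 0.16157959, -0.60508891, -0.77958928]]), 't': array([0.49033434, 0.21839603, 1.55205324])} 0.9959056122448979
top {'fovy': 56.9135523419936, 'cx': 284.0657632332799, 'cy': 207.28196954424564, 'R': array([[-0.0059571 , -0.99994705, -0.0083916 ],
       [-0.99901337,  0.00632044, -0.04395832],
       [ 0.04400903,  0.00812146, -0.99899812]]), 't': array([-0.07403847,  0.51426433,  1.31383762])} 0.9960034013605442
{'clock': 0.1, 'joint_positions': array([ 1.29022655e+00,  1.16455183e-01,  1.44217291e+00,  6.92510820e-06,
        1.58401642e+00, -3.77748871e-02]), 'qvel': array([ 2.24870726e-04, -1.97675670e-03, -3.76063806e-05,  2.19334126e-04,
        1.31660596e-05, -9.82447160e-04]), 'joint_efforts': array([ 1.73769229e-03, -7.33658624e+01, -6.33796334e+01, -5.05949902e-05,
        5.08094250e-03, -3.41723637e-05]), 'tool_pos': array([0.16222577, 0.65504625, 0.23064029]), 'orientation': array([-3.80424045e-01, -3.11829903e+00,  1.62955892e-03]), 'wrist_force': array([ 0.49497351, -0.86925148, -0.0122409 ]), 'ft_torque': array([-0.01262429,  0.04620967,  0.03446601]), 'finger_force': 0.0, 'width': 1.0021879703923295}
```

View pics/side0.png

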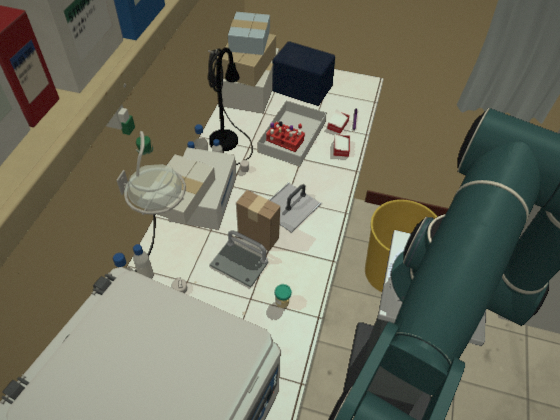

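View pics/top0.png

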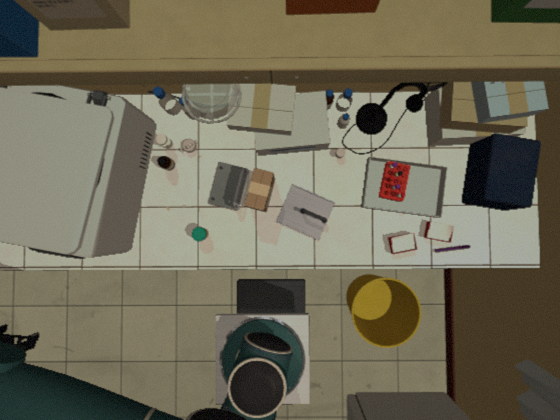

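Side: carton about (258,222), stop (240,258), plate (293,207) with its handle at (296,195), cup (283,296). Top: stop (229,186), carton (259,188), plate (305,212), cup (200,234), bottle (165,162).

Run:
```python
from h import *
for n,boxes in(("top",{"carton":(240,150,285,225),"stop":(200,150,252,220),"plate":(268,175,345,250)}),("side",{"carton":(230,185,285,260),"stop":(200,225,275,290),"plate":(265,175,330,235)})):
    D=np.load(n+"0.npz");X=D["X"]
    def sub(k,lo,hi):
        a,b,c,d=boxes[k];S=X[b:d,a:c].reshape(-1,3);S=S[(S[:,2]>lo)&(S[:,2]<hi)];return S
    for k,lo,hi in(("carton",.15,.18),("stop",.005,.02),("stop",.076,.095),("plate",.0015,.008),("plate",.05,.07),("plate",.0085,.014)):
        S=sub(k,lo,hi)
        if len(S)<4: print(n,k,"few");continue
        r=cv2.minAreaRect(S[:,:2].astype(np.float32)*1000)
        print(n,k,lo,len(S),np.median(S,0).round(4),np.round(r[0],1),np.round(r[1],1),round(r[2],1), np.round(cv2.boxPoints(r)).tolist())
    im=D["im"]
    a=cv2.resize(im[150:270,150:350],None,fx=4,fy=4,interpolation=cv2.INTER_CUBIC) if n=="top" else None
    if a is not None: save("topcrop.png",a)
    S=X[::1].reshape(-1,3); 
    g=X[100:130] if 0 else X[240:255,260:330].reshape(-1,3); print(n,"counter z",np.nanmedian(g[:,2]))
```

```text
top carton 0.15 797 [ 0.563  -0.0028  0.1648] [563.7  -2.7] [ 61.1 120.1] 75.1 [[498.0, -17.0], [614.0, -48.0], [630.0, 11.0], [514.0, 42.0]]
top stop 0.005 1134 [0.5886 0.1218 0.0099] [594.4 124.6] [176.3 238.8] 89.6 [[474.0, 37.0], [713.0, 36.0], [714.0, 212.0], [476.0, 214.0]]
top stop 0.076 134 [0.5756 0.0706 0.0835] [576.9  70.5] [ 12.6 118.9] 76.1 [[518.0, 79.0], [633.0, 50.0], [636.0, 62.0], [521.0, 91.0]]
top plate 0.0015 1928 [ 0.5011 -0.146   0.0034] [ 497.9 -152.7] [261.9 254.7] 89.6 [[370.0, -283.0], [624.0, -284.0], [626.0, -23.0], [371.0, -21.0]]
top plate 0.05 105 [ 0.4888 -0.1727  0.0594] [ 508.  -109.3] [221.6  75. ] 52.1 [[410.0, -174.0], [470.0, -220.0], [606.0, -45.0], [546.0, 1.0]]
top plate 0.0085 60 [ 0.4873 -0.1593  0.0094] [ 511.1 -156.6] [148.6 171.3] 66.9 [[403.0, -191.0], [561.0, -259.0], [619.0, -122.0], [462.0, -55.0]]
top counter z -0.0007265445850855731
side carton 0.15 755 [0.5618 0.0036 0.1643] [563.7  -2.8] [ 66.9 121.1] 74.5 [[496.0, -19.0], [613.0, -51.0], [631.0, 13.0], [514.0, 46.0]]
side stop 0.005 1521 [0.5878 0.115  0.01  ] [607.2  93.2] [239.5 235.7] 16.6 [[459.0, 172.0], [526.0, -54.0], [756.0, 14.0], [688.0, 240.0]]
side stop 0.076 232 [0.5607 0.0639 0.0839] [573.   42.7] [ 81.8 122.8] 81.9 [[506.0, 11.0], [628.0, -7.0], [640.0, 74.0], [518.0, 92.0]]
side plate 0.0015 1179 [ 0.4758 -0.1656  0.0035] [ 474.8 -169. ] [222.4 261.3] 16.8 [[331.0, -76.0], [406.0, -326.0], [619.0, -262.0], [543.0, -12.0]]
side plate 0.05 100 [ 0.4932 -0.1601  0.0591] [501.  -95.1] [240.   30.3] 80.3 [[466.0, -211.0], [496.0, -216.0], [536.0, 21.0], [506.0, 26.0]]
side plate 0.0085 77 [ 0.483  -0.1536  0.0098] [ 504.  -150.8] [149.2 158.9] 62.6 [[399.0, -180.0], [540.0, -254.0], [609.0, -121.0], [468.0, -48.0]]
side counter z 1.581642114726163e-05
```

View pics/topcrop.png

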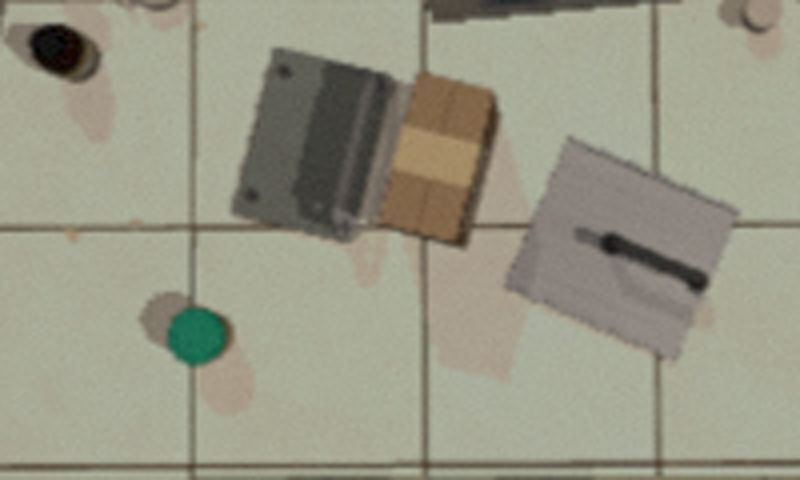

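```bash
cat >> h.py <<'E'
YAW=np.radians(75.1); EX=np.array([np.cos(YAW),np.sin(YAW),0]); 
CC=np.array([.5637,-.0027,0]); EDGE=CC+.03*EX
LAT=np.cross([0,0,1.],EX)
def tool(y,th=0,ax=None):      # tool z down, tool y along y, tilted by th about ax
    y=np.array(y)/np.linalg.norm(y); z=np.array([0,0,-1.]); R=Rn.from_matrix(np.stack([np.cross(y,z),y,z],1))
    return Rn.from_rotvec(th*LAT)*R
def strad(th,h,edge=EDGE,dz=0,off=0):  # TCP pose straddling the carton tilted by th, h above its underside
    p=edge+Rn.from_rotvec(th*LAT).apply((off-.03)*EX+np.array([0,0,h]))+[0,0,dz]
    return p, tool(EX,th).as_rotvec()
E
python3 - <<'E'
from h import *
D=np.load("top0.npz");X=D["X"];im=D["im"].astype(int)
# plate sheet corners by pixel
cr=np.array([[570,138],[738,212],[676,360],[507,290]])/4+150; cr[:,0]+=0
c=ctrl.camera_info("top");R=np.array(c["R"]);t=np.array(c["t"]);f=210/np.tan(np.radians(c["fovy"])/2)
def ray(px,z):
    d=R.T@np.array([(px[0]-c["cx"])/f,(px[1]-c["cy"])/f,1]);o=-R.T@t;return o+d*(z-o[2])/d[2]
W=np.array([ray(p-.4,.003) for p in cr]);print(W.round(4))
print("sides",[round(np.linalg.norm(W[i]-W[(i+1)%4]),4) for i in range(4)],"ctr",W.mean(0).round(4))
e=(W[0]+W[3]-W[1]-W[2]);print("yaw",np.degrees(np.arctan2(e[1],e[0])),"blade",((W[0]+W[3])/2).round(4))
S=X[195:232,290:335];m=(S[...,2]>.045)&(S[...,2]<.075);P=S[m];print(len(P),P.mean(0),P[:,2].max())
r=cv2.minAreaRect(P[:,:2].astype(np.float32)*1000);print(r)
for n in("side",):
    S=np.load("side0.npz")["X"][180:225,275:325];P=S[(S[...,2]>.05)&(S[...,2]<.075)];print(cv2.minAreaRect(P[:,:2].astype(np.float32)*1000))
q0=ctrl.sense()["joint_positions"]
for th in(0,.25,.5):
  for h in(.12,.26):
    p,r=strad(th,h);q=ctrl.solve_ik(p,r);print(th,h,p.round(3),None if q is None else np.round(q,2))
E
```

```text
[[ 0.594  -0.1053  0.003 ]
 [ 0.5292 -0.2492  0.003 ]
 [ 0.4026 -0.1947  0.003 ]
 [ 0.4634 -0.0503  0.003 ]]
sides [np.float64(0.1579), np.float64(0.1378), np.float64(0.1567), np.float64(0.1417)] ctr [ 0.4973 -0.1499  0.003 ]
yaw 66.46709669904685 blade [ 0.5287 -0.0778  0.003 ]
95 [ 0.48556894 -0.17773816  0.05905752] 0.0647304814720667
((485.3236389160156, -178.82186889648438), (87.36688995361328, 11.596163749694824), 66.03527069091797)
((487.70074462890625, -174.6589813232422), (82.91075134277344, 16.719696044921875), 66.91439819335938)
0 0.12 [ 0.564 -0.003  0.12 ] [-0.05 -0.07  1.82 -0.    1.4  -1.36]
0 0.26 [ 0.564 -0.003  0.26 ] [-0.05 -0.13  1.64 -0.    1.63 -1.36]
0.25 0.12 [0.572 0.027 0.124] [ 0.12  0.    1.75 -0.23  1.48 -1.16]
0.25 0.26 [0.58  0.06  0.259] [ 0.17 -0.02  1.56 -0.23  1.71 -1.16]
0.5 0.12 [0.579 0.056 0.12 ] [ 0.26  0.13  1.67 -0.43  1.6  -1.01]
0.5 0.26 [0.597 0.121 0.243] [ 0.35  0.14  1.46 -0.42  1.83 -1.01]
```

Run:
```python
from h import *
X=np.load("top0.npz")["X"]
S=X[80:275,0:200].reshape(-1,3);S=S[~np.isnan(S[:,0])]
B=S[S[:,2]>.12];print("incub",B.min(0).round(2),B.max(0).round(2))
# waypoints
r=strad(0,.26)[1]
r0=ctrl.sense()["orientation"]
for p in([.162,.655,.55],[.35,.0,.45],[.5637,-.0027,.3]):
    for rr in (r,r0):
        q=ctrl.solve_ik(p,rr);print(p,None if q is None else np.round(q,2))
```

```text
incub [0.36 0.02 0.12] [0.87 0.71 0.88]
[0.162, 0.655, 0.55] [ 1.29  0.22  0.8  -0.    2.12 -0.02]
[0.162, 0.655, 0.55] [ 1.29  0.23  0.8   0.    2.12 -0.04]
[0.35, 0.0, 0.45] [-0.07 -0.55  1.65 -0.    2.04 -1.38]
[0.35, 0.0, 0.45] [-0.07 -0.55  1.65 -0.    2.04 -1.4 ]
[0.5637, -0.0027, 0.3] [-0.05 -0.14  1.58 -0.    1.7  -1.36]
[0.5637, -0.0027, 0.3] [-0.05 -0.14  1.58 -0.    1.7  -1.38]
```

Run:
```python
from h import *
r0=ctrl.sense()["orientation"]
ctrl.movep([.1,.37,.45],r0)
print(ctrl.sense()["clock"])
p,r=strad(0,.26)
ctrl.movep([.37,-.003,.42],r); print(ctrl.sense()["clock"])
ctrl.movep(p,r); print(ctrl.sense()["clock"])
c,im,d=grab("wrist"); save("w0.png",im); X=cloud(c,d); np.savez("w0.npz",X=X,im=im)
S=X.reshape(-1,3);S=S[(S[:,2]>.155)&(S[:,2]<.175)&(abs(S[:,1])<.09)&(abs(S[:,0]-.56)<.09)]
print(len(S));print(cv2.minAreaRect(S[:,:2].astype(np.float32)*1000))
```

```text
1.4667
3.3583
4.3417
14438
((564.7551879882812, -2.11712646484375), (60.97282409667969, 120.28688049316406), 75.14273071289062)
```

View pics/w0.png

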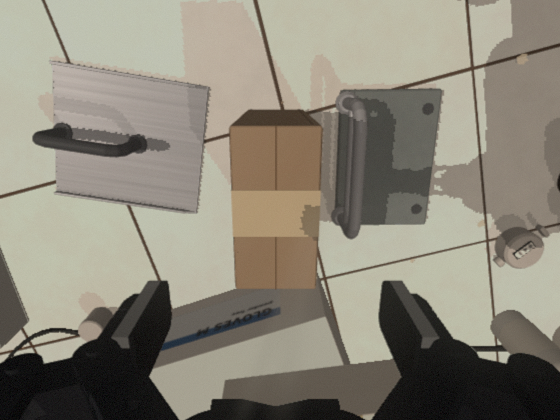

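The wrist view shows the carton at (275,205) centred between the fingers (145 and 405), the plate on the left and the stop bar at (352,165). It confirms the carton pose to about 1 mm.

```bash
sed -i 's/CC=np.array(.*; EDGE/CC=np.array([.5644,-.0023,0]); EDGE/' h.py
python3 - <<'E'
from h import *
p,r=strad(0,.12)
print(ctrl.move_straight(p,.1,r,stop_force=8))
ctrl.move_gripper(.8)
s=ctrl.sense();print(s["clock"],s["width"],s["tool_pos"],p,s["wrist_force"],s["finger_force"])
for th in(.08,.16,.24):
    p,r=strad(th,.12); ctrl.move_straight(p,.05,r)
    s=ctrl.sense();print(th,s["clock"],s["wrist_force"].round(2))
c,im,d=grab("side");save("s1.png",im[150:300,180:360].repeat(4,0).repeat(4,1));print("saved")
c,im,d=grab("wrist");save("w1.png",im)
E
```

```text
False
6.2583 0.8019475353617624 [ 0.56445221 -0.00230173  0.12017394] [ 0.5644 -0.0023  0.12  ] [-0.02061386 -0.32076886 -0.30557057] 0.0
0.08 6.6083 [ 0.62 -1.01  0.39]
0.16 6.9583 [-1.38 -0.87 -0.58]
0.24 7.3083 [-0.67  0.51 -0.58]
saved
```

View pics/s1.png

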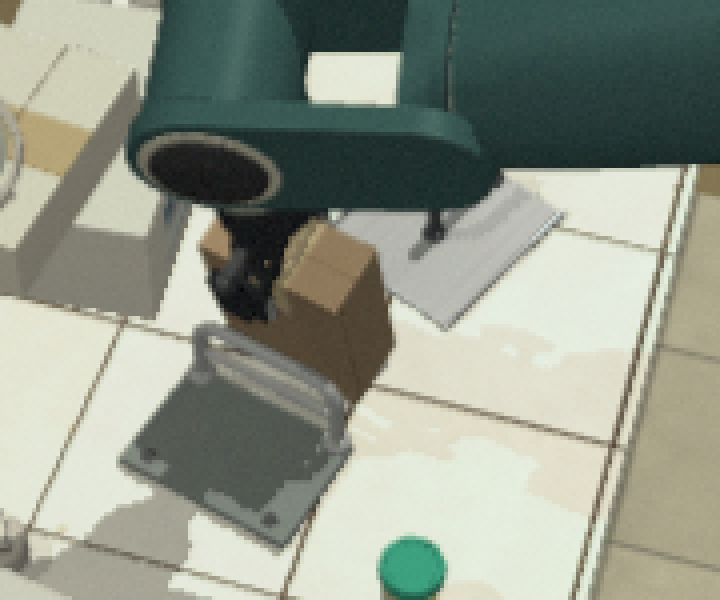

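The side crop shows the carton tilting cleanly between the fingers, with its rear edge still about in place and the stop clear.

Run:
```python
from h import *
for th in(.32,.38,.42,.45):
    p,r=strad(th,.12); print(ctrl.move_straight(p,.05,r,stop_force=10))
    s=ctrl.sense();print(th,s["clock"],s["wrist_force"].round(2))
ctrl.move_gripper(1.0)
s=ctrl.sense();print(s["clock"],s["wrist_force"].round(2))
p,r=strad(.45,.21);ctrl.move_straight(p,.15,r)
print(ctrl.sense()["clock"])
p,r=strad(.45,.27);ctrl.movep(p,r)
c,im,d=grab("wrist");save("w2.png",im);X=cloud(c,d);np.savez("w2.npz",X=X,im=im)
print(ctrl.sense()["clock"])
```

```text
False
0.32 7.7583 [0.03 1.47 0.11]
False
0.38 8.0583 [-0.09  0.54  0.27]
False
0.42 8.3083 [-0.61 -0.61 -0.07]
False
0.45 8.5583 [-0.55 -0.03  0.17]
8.875 [ 0.52  0.64 -0.99]
9.625
10.025
```

View pics/w2.png

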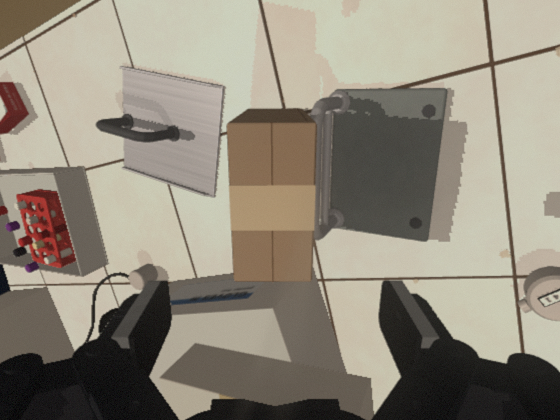

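The carton (272,200) leans, seen square on by the tilted camera; the bar is at (323,165). Next I fit its top face for tilt and rear edge.

```bash
cat >> h.py <<'E'
def fit_carton(X,roi,T,th0=.44):
    a,b,c,d=roi;S=X[b:d,a:c].reshape(-1,3);S=S[~np.isnan(S[:,0])]
    n=Rn.from_rotvec(th0*LAT).apply([0,0,1.])
    for _ in range(4):   # refine plane
        k=S@n;m=abs(k-np.median(k[k>np.percentile(k,40)]))<.006;Q=S[m];cen=Q.mean(0)
        n=np.linalg.svd(Q-cen,full_matrices=False)[2][2];n*=np.sign(n[2])
    ex=np.cross(LAT,n);ex/=np.linalg.norm(ex)
    u=np.stack([(Q-cen)@ex,(Q-cen)@np.cross(n,ex)],1).astype(np.float32)
    r=cv2.minAreaRect(u*1000);C=cen+(ex*r[0][0]+np.cross(n,ex)*r[0][1])/1000
    E=C+.03*ex-T*n; bc=np.degrees(np.arctan2(ex[1],ex[0]))
    return dict(n=n,tilt=np.arctan2(n@EX,n[2]),roll=n@LAT,top=C,edge=E,rect=r,yaw=bc)
E
python3 - <<'E'
from h import *
X=np.load("w2.npz")["X"];print(fit_carton(X,(215,100,330,295),.165),EDGE)
E
```

```text
{'n': array([0.1069165 , 0.41003334, 0.90578227]), 'tilt': np.float64(0.4375693754588646), 'roll': np.float64(0.0021114693053932094), 'top': array([0.58332404, 0.06809489, 0.16107271]), 'edge': array([ 0.57267003,  0.02669923, -0.00109354]), 'rect': ((-0.13739967346191406, -4.651237487792969), (61.032859802246094, 120.42799377441406), 0.2636759877204895), 'yaw': np.float64(75.1)} [0.57211398 0.02669128 0.        ]
```

```bash
cat >> h.py <<'E'
OFF=-.008
def hand(blade,yaw,z=.037,sgn=-1):   # TCP pose on the handle for blade edge position (xy) and plate yaw
    x=np.array([np.cos(yaw),np.sin(yaw),0]);y=np.array([-np.sin(yaw),np.cos(yaw),0])*sgn
    p=np.array([blade[0],blade[1],0])-(.110-OFF)*x;p[2]=z
    return p,tool(y).as_rotvec()
E
python3 - <<'E'
from h import *
yaw0=np.radians(66.4);x0=np.array([np.cos(yaw0),np.sin(yaw0),0]);b0=np.array([.4857,-.1775,0])+.11*x0
for s in(1,-1):
    p,r=hand(b0,yaw0,.2,s);q=ctrl.solve_ik(p,r);print(s,q)
p,r=hand(b0,yaw0,.2)
ctrl.movep(p,r)
c,im,d=grab("wrist");save("w3.png",im);X=cloud(c,d);np.savez("w3.npz",X=X)
S=X.reshape(-1,3);S=S[(S[:,2]>.052)&(S[:,2]<.07)&(np.linalg.norm(S[:,:2]-[.4857,-.1775],axis=1)<.06)]
print(len(S),cv2.minAreaRect(S[:,:2].astype(np.float32)*1000),p,S[:,2].max(),ctrl.sense()["clock"])
E
```

```text
1 None
-1 [-4.15201060e-01 -2.24044185e-01  1.81859519e+00 -4.44089210e-16
  1.54704165e+00 -3.30335669e-03]
1419 ((487.384521484375, -176.73025512695312), (84.07997131347656, 11.430601119995117), 66.307861328125) [ 0.48249721 -0.1848309   0.2       ] 0.06279625304622888 11.3333
```

View pics/w3.png

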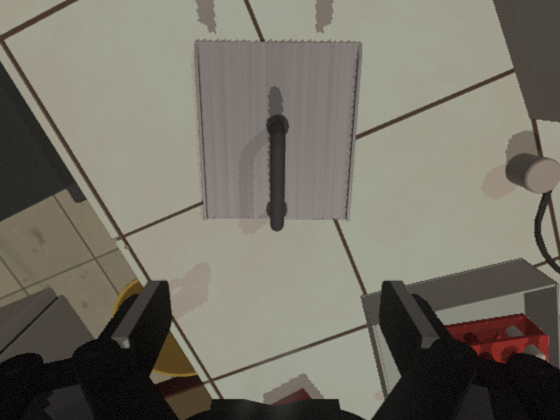

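The handle lies along column 278 (rows 125–230), centred between the fingers; the blade edge is at row 42, columns 196–361.

Run:
```python
from h import *
c=ctrl.camera_info("wrist");R=np.array(c["R"]);t=np.array(c["t"]);f=210/np.tan(np.radians(c["fovy"])/2)
def ray(u,v,z):
    d=R.T@np.array([(u-c["cx"])/f,(v-c["cy"])/f,1]);o=-R.T@t;return o+d*(z-o[2])/d[2]
yaw0=np.radians(66.35);x0=np.array([np.cos(yaw0),np.sin(yaw0),0])
L,Rr=ray(196,42,.007),ray(361,42,.007);bm=(L+Rr)/2
b0=np.array([.487,-.1769,0])+.11*x0
print("blade px",bm,np.linalg.norm(L-Rr),"handle-based",b0,"dx",(bm-b0)@x0)
b0=b0+.5*((bm-b0)@x0)*x0
p,r=hand(b0,yaw0)
print(ctrl.move_straight(p,.15,r,stop_force=10))
ctrl.move_gripper(0.0,40)
s=ctrl.sense();print(s["clock"],s["width"],s["finger_force"],s["wrist_force"].round(2))
p,r=hand(EDGE-.085*EX,YAW)
print(ctrl.move_straight(p,.06,r,stop_force=15))
s=ctrl.sense();print(s["clock"],s["width"],s["wrist_force"].round(2),s["tool_pos"],p)
c,im,d=grab("side");save("s2.png",im[140:290,190:370].repeat(4,0).repeat(4,1))
```

```text
blade px [ 0.53177398 -0.07750182  0.007     ] 0.13794368001711 handle-based [ 0.53112634 -0.07613857  0.        ] dx -0.0009889581279327417
False
13.2417 0.12507098714163808 38.95212113857269 [-0.59  0.62  2.59]
False
14.05 0.1222711007776344 [ 2.76 -0.84  1.18] [ 0.520367   -0.16949399  0.03716497] [ 0.51991603 -0.16948306  0.037     ]
```

View pics/s2.png

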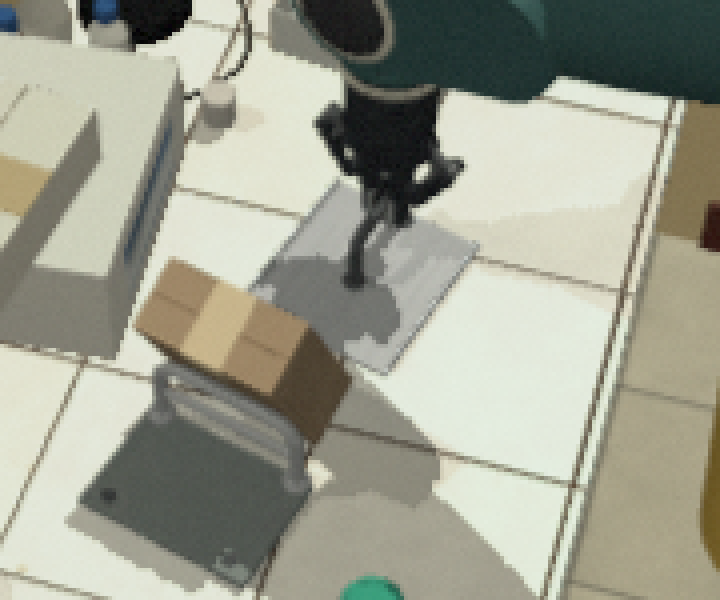

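The carton leans on the bar (240,360 in the crop), and the plate is gripped, flat and lined up with it. Sliding it in.

Run:
```python
from h import *
p,r=hand(EDGE-.02*EX,YAW)
print(ctrl.move_straight(p,.06,r,stop_force=8))
p,r=hand(EDGE-.0085*EX,YAW)
print(ctrl.move_straight(p,.02,r,stop_force=5))
s=ctrl.sense();print(s["clock"],s["wrist_force"].round(2),(s["tool_pos"]-p)@EX,(s["tool_pos"]-p)@LAT)
ctrl.move_gripper(1.0)
p,r=hand(EDGE-.0085*EX,YAW,.2)
ctrl.move_straight(p,.2,r)
p,r=strad(.4376,.30);ctrl.movep(p,r)
c,im,d=grab("wrist");X=cloud(c,d);save("w4.png",im);print(ctrl.sense()["clock"])
# carton re-measured
S=X.reshape(-1,3);
print(fit_carton(X,(215,90,335,295),.165))
```

```text
False
True
15.5833 [0.24 1.82 5.36] -0.010586966538898079 5.189285803719021e-05
18.325
{'n': array([0.10670952, 0.40993155, 0.90585275]), 'tilt': np.float64(0.4374021973744986), 'roll': np.float64(0.002285318786702195), 'top': array([0.58333503, 0.06820512, 0.16102869]), 'edge': array([ 0.57271571,  0.02682831, -0.00114464]), 'rect': ((0.03508949279785156, -4.350048065185547), (60.89801788330078, 120.30804443359375), 0.31534701585769653), 'yaw': np.float64(75.1)}
```

View pics/w4.png

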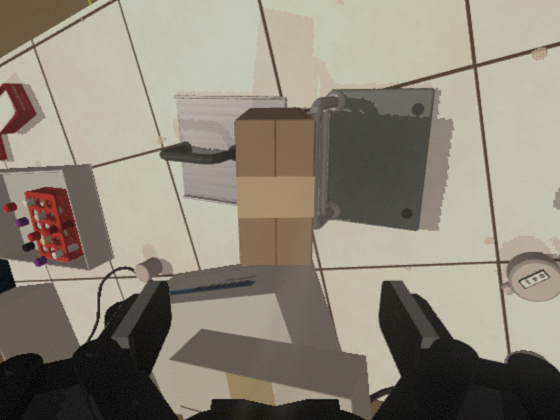

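The carton has not moved (tilt 0.437). The plate is under it, but the slide-in stopped about 10 mm early on friction, so I regrip and push deeper.

Run:
```python
from h import *
b=EDGE-.0191*EX
p,r=hand(b,YAW,.2);ctrl.movep(p,r)
p,r=hand(b,YAW);print(ctrl.move_straight(p,.15,r,stop_force=10))
ctrl.move_gripper(0.0,40)
s=ctrl.sense();print(s["wrist_force"].round(2))
p,r=hand(EDGE-.0085*EX,YAW)
print(ctrl.move_straight(p,.03,r,stop_force=12))
s=ctrl.sense();print(s["clock"],s["wrist_force"].round(2),(s["tool_pos"]-p)@EX,(s["tool_pos"]-p)@LAT)
ctrl.move_gripper(1.0)
p,r=hand(EDGE-.0085*EX,YAW,.2)
ctrl.move_straight(p,.2,r)
p,r=strad(.4376,.27);ctrl.movep(p,r)
c,im,d=grab("wrist");X=cloud(c,d);print(fit_carton(X,(215,90,335,295),.165))
print(ctrl.sense()["clock"])
```

```text
False
[-2.03 -0.3   3.83]
False
21.7417 [1.68 2.94 2.25] 0.000399125217455115 -0.00018782423507068428
{'n': array([0.10665278, 0.41069351, 0.90551423]), 'tilt': np.float64(0.4381993998809944), 'roll': np.float64(0.0025360783203304546), 'top': array([0.58365957, 0.06812525, 0.16101809]), 'edge': array([ 0.57304701,  0.02661293, -0.00112105]), 'rect': ((0.048618316650390625, -5.014057159423828), (61.030216217041016, 120.4815444946289), 0.39619192481040955), 'yaw': np.float64(75.1)}
24.475
```

```bash
cat >> h.py <<'E'
def edge_at(th):
    if th>.339: return EDGE
    B=EDGE-.0085*EX+[0,0,.003]; return B+Rn.from_rotvec(th*LAT).apply(.009*EX)
E
python3 - <<'E'
from h import *
def st():
    s=ctrl.sense();return round(s["clock"],2),s["wrist_force"].round(2),round(float(s["finger_force"]),2)
p,r=strad(.4376,.20);ctrl.move_straight(p,.15,r)
p,r=strad(.4376,.12);print(ctrl.move_straight(p,.1,r,stop_force=8),st())
ctrl.move_gripper(.76,20);print(st(),ctrl.sense()["width"])
for th in(.40,.36,.32,.28,.24,.2):
    p,r=strad(th,.12,edge_at(th));print(th,ctrl.move_straight(p,.03,r,stop_force=12),st())
c,im,d=grab("wrist");save("w5.png",im);np.savez("w5.npz",X=cloud(c,d))
c,im,d=grab("side");save("s3.png",im[140:290,190:370].repeat(4,0).repeat(4,1))
E
```

```text
False (26.04, array([ 0.44,  0.48, -0.84]), 0.0)
(26.38, array([ 1.03, -0.03, -0.11]), 0.0) 0.7608969320138795
0.4 False (26.69, array([-0.56,  0.08, -0.79]), 0.0)
0.36 False (27.01, array([-0.17,  0.38, -0.15]), 0.0)
0.32 False (27.32, array([ 0.17,  1.6 , -0.5 ]), 0.16)
0.28 False (27.63, array([-0.97, -0.05, -0.46]), 0.0)
0.24 False (27.94, array([0.39, 0.45, 0.63]), 0.0)
0.2 False (28.25, array([-0.29, -0.41,  0.12]), 0.08)
```

View pics/s3.png

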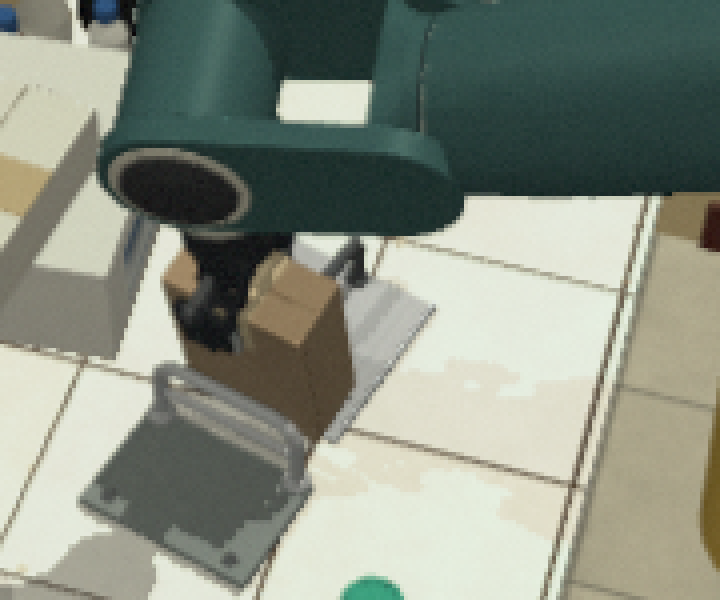

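The carton is coming down under control, held at about 0.2 rad between the fingers, with the plate beneath it.

Run:
```python
from h import *
def st():
    s=ctrl.sense();return round(s["clock"],2),s["wrist_force"].round(2),round(float(s["finger_force"]),2)
for th in(.16,.12,.08,.05,.025,0,-.012):
    p,r=strad(th,.12,edge_at(th));print(th,ctrl.move_straight(p,.02,r,stop_force=12),st())
ctrl.move_gripper(.85);ctrl.move_gripper(1.0);print(st())
e=edge_at(0)
p,r=strad(-.012,.21,e);ctrl.move_straight(p,.15,r)
p,r=strad(0,.27,e);ctrl.movep(p,r)
c,im,d=grab("wrist");save("w6.png",im);X=cloud(c,d);np.savez("w6.npz",X=X)
print(fit_carton(X,(200,90,345,295),.165,0),e,st())
```

```text
0.16 False (28.74, array([ 0.36, -0.21,  0.8 ]), 0.2)
0.12 False (29.13, array([ 0.63, -0.06, -0.41]), 0.27)
0.08 False (29.52, array([-0.99,  0.03,  0.49]), 0.29)
0.05 False (29.86, array([-0.57, -0.07,  0.02]), 0.28)
0.025 False (30.16, array([-0.37, -0.66, -0.62]), 0.3)
0 False (30.46, array([ 0.37, -0.17, -0.06]), 0.0)
-0.012 False (30.71, array([ 0.39, -0.17, -0.46]), 0.0)
(31.25, array([-0.51,  0.82, -0.18]), 0.0)
{'n': array([-1.03831910e-03, -6.73599322e-04,  9.99999234e-01]), 'tilt': np.float64(-0.0009179366066469387), 'roll': np.float64(0.0008302022637619069), 'top': array([ 0.56524344, -0.00180516,  0.1670809 ]), 'edge': array([0.57312874, 0.02729725, 0.00210857]), 'rect': ((0.09589767456054688, -5.171882629394531), (61.01568603515625, 120.44387817382812), 0.2807159423828125), 'yaw': np.float64(75.1)} [0.57224255 0.02717447 0.003     ] (32.4, array([ 0.09,  0.53, -0.61]), 0.0)
```

View pics/w6.png

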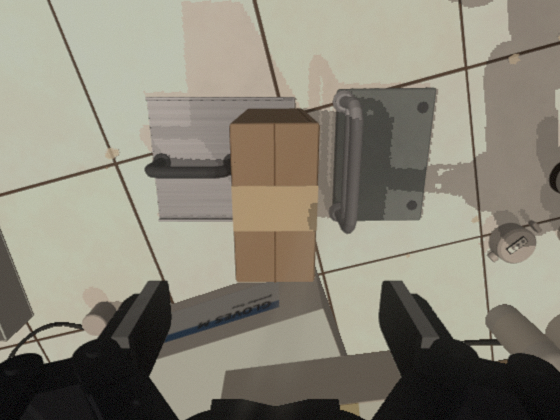

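The carton stands flat (tilt under 0.1°, top at 0.167 m) between the lips of the plate. Now drawing it away.

Run:
```python
from h import *
def st():
    s=ctrl.sense();return round(s["clock"],2),s["wrist_force"].round(2),round(float(s["finger_force"]),2)
b=EDGE-.0082*EX
p,r=strad(0,.32);ctrl.move_straight(p,.2,r)
p,r=hand(b,YAW,.24);ctrl.movep(p,r)
p,r=hand(b,YAW);print(ctrl.move_straight(p,.12,r,stop_force=10))
ctrl.move_gripper(0.0,40);print(st())
for k in(.04,.08):
    p,r=hand(b-k*EX,YAW);print(ctrl.move_straight(p,.025,r,stop_force=25),st())
ctrl.hold(.3);ctrl.move_gripper(1.0)
p,r=hand(b-.08*EX,YAW,.24);ctrl.move_straight(p,.15,r)
e=edge_at(0)-.08*EX
p,r=strad(0,.29,e);ctrl.movep(p,r)
c,im,d=grab("wrist");save("w7.png",im);X=cloud(c,d)
print(fit_carton(X,(200,90,345,295),.165,0),e,st())
```

```text
False
(36.57, array([ 0.51, -0.51,  1.65]), 38.93)
False (38.32, array([2.03, 6.53, 2.16]), 39.0)
False (40.07, array([2.29, 6.69, 2.6 ]), 39.03)
{'n': array([-1.22956088e-03, -6.68613658e-04,  9.99999021e-01]), 'tilt': np.float64(-0.0009622933153231915), 'roll': np.float64(0.0010162957277416304), 'top': array([ 0.54467058, -0.07850255,  0.1670747 ]), 'edge': array([ 0.55258744, -0.04940096,  0.00210373]), 'rect': ((-0.017675399780273438, -4.632877349853516), (60.9716682434082, 120.8522720336914), 0.21306340396404266), 'yaw': np.float64(75.1)} [ 0.55167193 -0.05013562  0.003     ] (43.88, array([ 0.51, -0.05, -0.05]), 0.0)
```

View pics/w7.png

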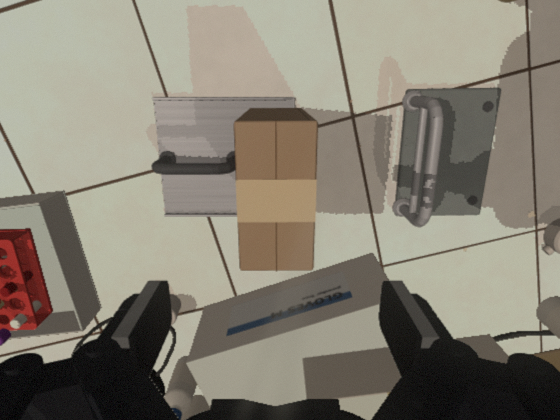

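The carton stands flat on the plate at (276,190), 79 mm farther from the stop (448,150). The robot is clear.

```bash
python3 -c "
from bench import ctrl
print(ctrl.job_done())"
```

```text
the job is handed in; nothing more can be done
None
```

I handed the job in at about 44 s: the carton was tipped onto the bar, lowered under control onto the slip plate, where it stands flat with its rear edge about 8 mm past the blade, and drawn 79 mm from the stop, without my touching anything else on the counter.

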